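Load the sample slide and hold it in the gauge notch

TASK

Hang the orange sample plate by its hole on the upright pin of the slide, so that it lies flat on the slide and roughly in line with the rail, and let go of it. Then grip the slide's black knob and push the slide along the rail until you feel its spring ball click into the notch beside the gauge head, and finish still gripping the knob, holding the slide still with the ball in the notch for the reading. Leave the other plates and the things lying about where they are.

Things in the scene. Friction and masses are not known exactly. Their poses are not given: they have to be found in the camera images.
- rail: Fixed straight aluminium rail, 500 long x 50 wide x 20 high, black end blocks, lying across the bench in front of the robot. Origin: centre of its underside, on the bench. Its x axis runs along the rail in the direction the slide must be pushed (toward the robot's right); y points to the far side, where the gauge head stands; z up.
- slide: Grey slide on the rail, axes as the rail's. Deck 170 x 60 mm, top 38 mm above the bench; along x it reaches from 110 mm behind to 60 mm ahead of the origin. Origin: at bench height, straight below the pin. It starts near the left end of the rail and only moves along x (280 mm in all), with a drag of about 1.2 N.
- pin_foot (a point): Foot of the slide's upright steel pin, on the deck's top surface (38 mm above the bench), on the pin's axis; axes as the slide's. The pin is 12 mm in diameter and 25 mm tall, its top 7 mm tapering to 6 mm.
- knob: Black upright round knob on the trailing end of the slide's deck, 85 mm behind the pin along the slide's x. Origin: the centre of its foot on the deck (38 mm above the bench), z up. The grip is 20 mm in diameter, from 8 to 40 mm above the origin (top 78 mm above the bench). It is fixed to the slide but can turn stiffly about its own upright axis.
- ball_mark (a point): The slide's spring ball: 10 mm steel ball on the far (+y) side of the deck, level with the pin, below a red line on the deck. Point: its centre when fully out, 30 mm to +y of the pin, 30 mm above the bench. Axes as the slide's. Free to move, the slide is centred in the notch by its ball; going on past the notch takes an extra push of about 5 N again.
- notch (a point): Where the ball's centre lies in the notch (ball_mark coincides with it): between two steel half-rounds on the gauge head's brass block, at its red line. Axes as the rail's. From 14 mm before it the first half-round takes an extra push of about 5 N; its top is 7 mm before it; from there the ball pulls the slide on with up to 5 N. Its place along the rail varies, 110 to 250 mm ahead of the start.
- gauge: Fixed white gauge head with the brass notch block, beside the rail on its far side. The block is 40 mm long (along the rail) and 38 mm high; the white head 60 mm long, 55 mm deep, 58 mm high, from 72 to 127 mm off the rail's middle line. Origin: at bench height on the rail's middle line, level with the notch; axes as the rail's.
- plate_orange: Orange sample plate, 80 (x) x 50 (y) x 5 mm, about 45 g, lying flat on the bench. Origin: centre of its underside, z up. A round 16 mm hole goes through it 20 mm from the origin toward -x. An upright tab stands on it to be gripped: 30 mm along x, 10 mm thick in y, its centre 15 mm from the origin toward +x, top 41 mm above the underside. So the tab's centre is 35 mm from the hole's centre.
- orange_hole (a point): Centre of the orange plate's hole, at the underside of the plate. Axes as the plate's.
- plate_white: White plate of the same shape as the orange one; leave it alone. The three plates lie in a row between robot and rail, in any order.
- plate_blue: Blue plate of the same shape; leave it alone.
- screwdriver: Screwdriver with green handle, 180 mm long, lying at the left; leave it alone.
- cleaner: Clear bottle 60 mm in diameter, 150 mm tall, standing at the right; leave it alone.
- caliper: Steel sliding caliper 200 mm long, lying at the right; leave it alone.
- puck: Brass cylinder 40 mm in diameter, 30 mm high, behind the rail at the left; leave it alone.
Not all that is in view belongs to the job. What is shaped like the plate_orange but green, pink or turquoise is not meant.

How it is judged:
By the outcome, as a careful person would: the job done as asked, in the order asked, and still so for the second after the job is handed in, while the arm keeps its last pose, push and grip.
It also fails if it takes over 72 s, if anything falls off the work surface, if the arm or the gripper's body presses on something with over 40 N, if the wrist force passes 120 N, or if a joint passes its speed limit or range.

ROBOT

A 6-joint arm with a two-finger parallel gripper is mounted at the origin on the work surface. World frame = base frame: x ahead of the robot, y to its left, z up, the work surface at z = 0. Lengths are in m, angles in rad, forces in N, time in s.
With the tool pointing down it reaches from about 0.35 to 0.775 m from the base axis. Payload 7.3 kg.
Tool frame: the origin (TCP) lies at the very end of the fingers, on their centre line; the grasp point (between the pads) lies 19 mm behind it (robot.hold_point_z is the distance from the TCP to the grasp point, in m); y points along the fingers, z is the direction in which the jaws open and shut, and the axes are right-handed (so a half turn about y gives the same grasp; the last joint's range is limited). The gripper opens to 92 mm and grips with 3 to 60 N. Pads are 19 mm wide; open, the fingers measure 130 mm over their backs; the gripper's body (75 mm by 190 mm) begins 47 mm behind the grasp point.
Start: joints at [-1.38, 0.342, 1.524, -0, 1.275, -0.146], TCP at [0.174, -0.496, 0.227] pointing down, gripper open.
Joint ranges: [-2.53, 2.53], [-0.77, 2.02], [0.04, 2.7], [-1, 4.14], [0.28, 2.66], [-3.11, 3.11]. Speed limits (rad/s): [2.57, 2.57, 3.14, 3.14, 3.14, 3.14].

INTERFACE

Orientations are given as [roll, pitch, yaw] about the fixed x, y, z axes, in that order (R = Rz(yaw) Ry(pitch) Rx(roll)).
In Python, from cell import robot gives the robot as it stands.
- The arm moves only by the shell command python3 -m crank 'ROWS' [OPENING] [FORCE]. ROWS is a JSON object of lists of equal length, an entry for each row: "xyz": the shift along the tool's x, y, z in cm, a list of three; "roll": the turn about the tool's y in degrees. A call has 1 to 20 rows; each row shifts and turns the commanded pose from where the row before left it, along the tool's axes as they then stand; what a row does not reach is not made up. A row lasts 1/10 s, in which the tool goes at most 50 mm and 8.59 degrees, less where a joint would pass 70% of its speed; a pose out of reach is approached as far as the arm can. A call is refused whole if a number of a shift passes 5 or a number of a turn 8.59, either way. A call with a gripper value outside its range is refused whole. OPENING is the gripper command: -1 is fully open, 1 is shut, values between are in proportion, set as the call begins (- or left out, the last holds). The fingers move at their own pace and stop on an object; FORCE is the grip in N (left out, the last holds). Time passes only in rows, so rows that do not move let the fingers close. It gives the time, the measured TCP pose, the force and the opening at its end, in the units of the state.
- robot.observe(): the state, without advancing time (a new reading comes with each control period).
- robot.read_camera(name): name is "side" or "top" or "wrist"; returns the picture (420x560x3 uint8, red, green, blue); there is no depth.
- robot.calibration(name): a dict with "intrinsics" (3x3 intrinsics, pixels), "D" ([k1, k2, p1, p2, k3] as OpenCV has them; the pictures are not rectified), "pose" (4x4, takes a point from camera to world coordinates). Camera axes: x right, y down, z forward; pixel columns grow to the right and rows downward; lengths in m; the calibration is good to about 2 mm. A picture is of the moment at which its call begins: read the wrist's pose just before it. calibration takes no time and is no camera call; for the wrist camera it gives the pose at the moment of the call.
- robot.hand_in(): hands the job in, once; it reports no verdict.
The state is a dict: "time": time; "qpos": joint angles; "qvel": joint speeds; "joint_efforts": joint torques, N m; "tool_pos": TCP position; "tool_rot": TCP orientation; "contact_force": force on the tool from outside, world axes, zero at the start; "torque": the same for the moment, N m; "opening": finger opening in m.
Only numpy, scipy, OpenCV 4.12 (cv2) and the standard library are available. Lean on these libraries where they do the work, as an engineer would, in place of code of your own. Each camera call takes 0.05 s, during which the arm holds its last target.

## Working session

There is one attempt and no reset: what is moved stays moved. The work goes in short steps, Python scripts to look and compute and a shell command to move; the robot and the scene stay as the last step left them, time stands still between calls to the robot, and variables do not carry over. Pictures are saved under pics/ and viewed, and the job is handed in when it is done.

```bash
ls; mkdir -p pics
python3 - <<'E'
from cell import robot
import cv2
print(robot.observe()); print(robot.hold_point_z)
for n in ("top","side","wrist"):
    c=robot.calibration(n); print(n,c)
    cv2.imwrite(f"pics/{n}0.png",robot.read_camera(n)[:,:,::-1])
E
```

```text
pics
{'time': 0.0, 'qpos': array([-1.38002361e+00,  3.42725531e-01,  1.52504242e+00,  1.22621499e-05,
        1.27541088e+00, -1.45983814e-01]), 'qvel': array([-3.70164323e-04,  2.76284204e-04,  7.53596919e-04,  1.76874793e-05,
       -2.07333631e-05, -2.17809068e-04]), 'joint_efforts': array([-8.68877196e-04, -4.31240416e+01, -2.44220889e+01,  7.16661592e-02,
        5.59264678e-02, -1.03914604e-04]), 'tool_pos': array([ 0.17342602, -0.49508049,  0.22603465]), 'tool_rot': array([-1.57236393e+00,  2.42335399e-04, -2.80483989e+00]), 'contact_force': array([-0.09912779, -0.26810346,  0.04856817]), 'torque': array([-0.03531647, -0.03680552,  0.00657742]), 'opening': 0.09200987684980648}
0.0188
top {'intrinsics': array([[486.2580091 ,   0.        , 268.22817365],
       [  0.        , 486.2580091 , 203.50912466],
       [  0.        ,   0.        ,   1.        ]]), 'D': array([0.01551112, 0.        , 0.        , 0.        , 0.        ]), 'pose': array([[ 0.00892324, -0.99495236,  0.0999509 ,  0.45122301],
       [-0.99969174, -0.00656024,  0.02394542, -0.0373328 ],
       [-0.02316885, -
[... 504 characters left out ...]
.77168774, -0.63577308,  0.77906321],
       [ 0.        ,  0.        ,  0.        ,  1.        ]])}
wrist {'intrinsics': array([[350.30785468,   0.        , 279.54863376],
       [  0.        , 350.30785468, 214.17325233],
       [  0.        ,   0.        ,   1.        ]]), 'D': array([0.00457042, 0.        , 0.        , 0.        , 0.        ]), 'pose': array([[ 3.30371520e-01, -9.00567038e-01, -2.82548524e-01,
         2.50459426e-01],
       [-9.43850744e-01, -3.15429172e-01, -9.82354809e-02,
        -4.69906709e-01],
       [-6.56411112e-04,  2.99137840e-01, -9.54209684e-01,
         3.84499460e-01],
       [ 0.00000000e+00,  0.00000000e+00,  0.00000000e+00,
         1.00000000e+00]])}
```

View pics/top0.png

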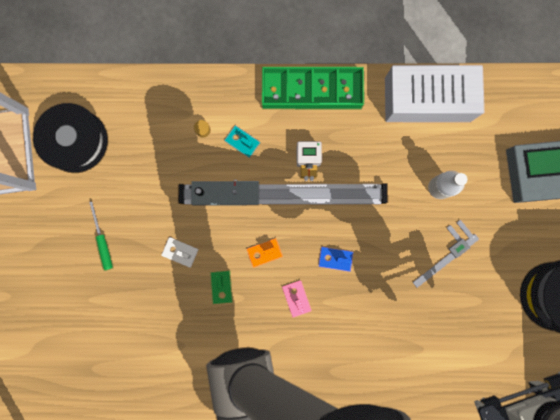

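View pics/side0.png

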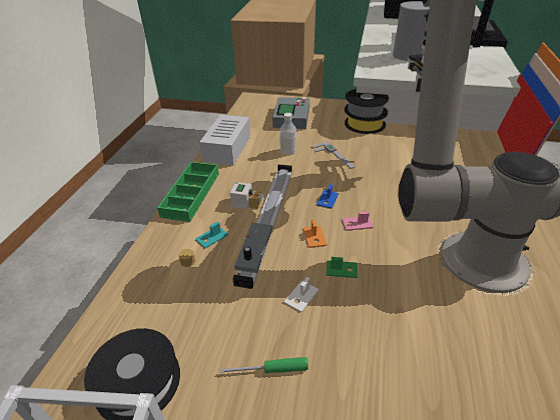

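View pics/wrist0.png

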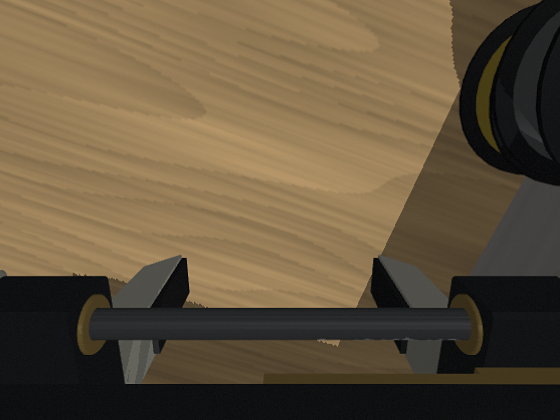

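The top view shows the orange plate at about (264,252) between white and blue, the rail from (182,193) to (385,193), the slide at the left with its knob at (199,192), and the gauge at (309,160). Next I'll enlarge it.

```bash
cat > h.py <<'E'
import numpy as np, cv2
from scipy.spatial.transform import Rotation as R
from cell import robot
def ray(c,uv):
    p=cv2.undistortPoints(np.array(uv,float).reshape(-1,1,2),c["intrinsics"],c["D"]).reshape(-1,2)
    d=np.c_[p,np.ones(len(p))]@c["pose"][:3,:3].T
    return c["pose"][:3,3],d
def onz(c,uv,z):
    o,d=ray(c,uv); z=np.broadcast_to(z,(len(d),)); return o+d*((z-o[2])/d[:,2])[:,None]
def proj(c,P):
    T=np.linalg.inv(c["pose"]); r,_=cv2.Rodrigues(T[:3,:3])
    return cv2.projectPoints(np.array(P,float).reshape(-1,1,3),r,T[:3,3],c["intrinsics"],c["D"])[0].reshape(-1,2)
def st():
    s=robot.observe(); Rm=R.from_euler('xyz',s["tool_rot"]).as_matrix()
    return s,Rm
E
python3 - <<'E'
import cv2
a=cv2.imread("pics/top0.png")
cv2.imwrite("pics/topz1.png",cv2.resize(a[140:280,170:330],None,fx=5,fy=4.25,interpolation=cv2.INTER_CUBIC)[:595,:800])
cv2.imwrite("pics/topz2.png",cv2.resize(a[230:280,235:295],None,fx=12,fy=12,interpolation=cv2.INTER_CUBIC))
E
```

```text
(no output)
```

View pics/topz1.png

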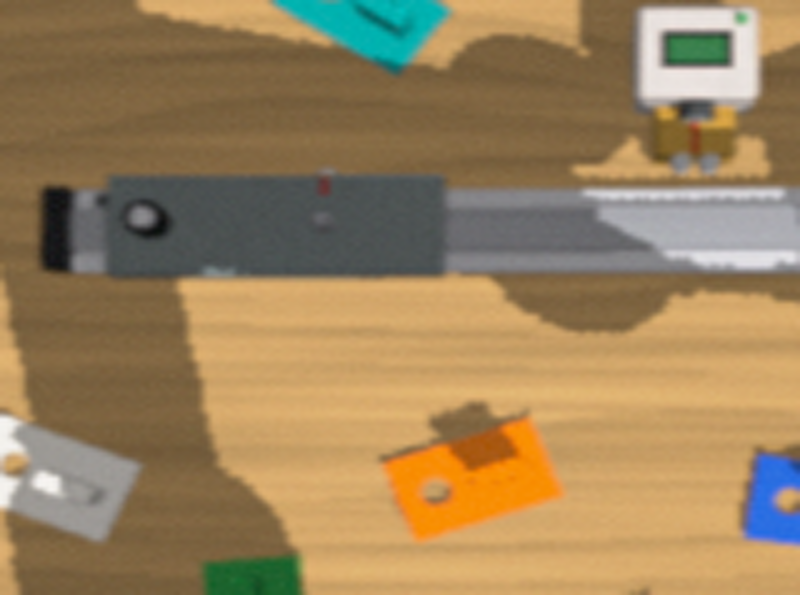

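View pics/topz2.png

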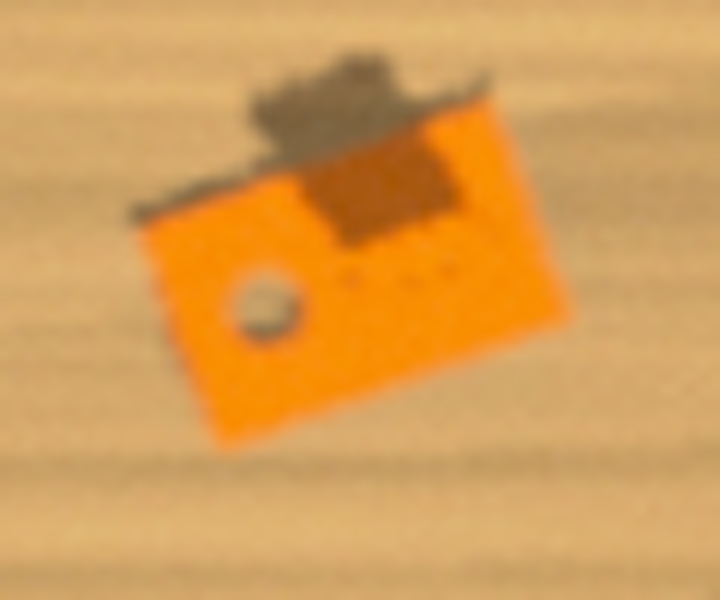

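The crops show the plate's corners, hole and tab clearly. The knob is at (145,215), the pin at (322,218), the red line at (325,185), and the gauge's red line at (696,150). Now I'll turn these into positions.

Run:
```python
from h import *
np.set_printoptions(precision=4,suppress=True)
c=robot.calibration("top")
f2=lambda p:[((x+.5)/12-.5+235,(y+.5)/12-.5+230) for x,y in p]
f1=lambda p:[((x+.5)/5-.5+170,(y+.5)/4.25-.5+140) for x,y in p]
C=onz(c,f2([(140,222),(488,95),(575,318),(225,450)]),.005);print(C,C.mean(0))
print("edges",np.linalg.norm(np.roll(C,-1,0)-C,axis=1))
h=onz(c,f2([(267,305)]),.0025)[0];print("hole",h)
v=C[1]-C[0]; w=C[2]-C[3]; print("yaw",np.degrees(np.arctan2((v+w)[1],(v+w)[0])))
m=C.mean(0);d=m-h;print("hole->cen",d, np.hypot(d[0],d[1]),np.degrees(np.arctan2(d[1],d[0])))
print("knob top",onz(c,f1([(145,215)]),.078))
print("pin top",onz(c,f1([(322,218)]),.063))
print("red line deck",onz(c,f1([(325,185)]),.038), "gauge red",onz(c,f1([(696,140)]),.038))
print("deck corners",onz(c,f1([(107,178),(444,178),(444,275),(107,275)]),.038))
print("rail ends",onz(c,[(182,193),(385,192)],.02))
print(st()[1])
```

```text
[[ 0.4616  0.0474  0.005 ]
 [ 0.4891 -0.026   0.005 ]
 [ 0.4423 -0.0447  0.005 ]
 [ 0.414   0.0288  0.005 ]] [0.4517 0.0014 0.005 ]
edges [0.0784 0.0504 0.0788 0.0512]
hole [0.4444 0.0204 0.0025]
yaw -69.23533575590322
hole->cen [ 0.0073 -0.0191  0.0025] 0.020422576117452115 -68.9585627774043
knob top [[0.5996 0.1598 0.078 ]]
pin top [[0.6003 0.0753 0.063 ]]
red line deck [[0.6231 0.0765 0.038 ]] gauge red [[ 0.6509 -0.1092  0.038 ]]
deck corners [[0.6266 0.1862 0.038 ]
 [0.6276 0.0168 0.038 ]
 [0.5702 0.0162 0.038 ]
 [0.569  0.1848 0.038 ]]
rail ends [[ 0.5996  0.2118  0.02  ]
 [ 0.6052 -0.3019  0.02  ]]
[[-0.9438 -0.0002  0.3304]
 [-0.3304  0.0011 -0.9438]
 [-0.0002 -1.     -0.0011]]
```

The plate checks out: edges 78–79 x 51 mm, hole to centre 20.4 mm, yaw -69°. So do the knob and pin, which come out 84.5 mm apart. I'll turn the tool by +91.5° yaw, then travel above the tab.

```bash
python3 -m crank '{"xyz":[[0,0,0],[0,0,0],[0,0,0],[0,0,0],[0,0,0],[0,0,0],[0,0,0],[0,0,0],[0,0,0],[0,0,0],[0,0,0],[0,0,0]],"roll":[-8.3,-8.3,-8.3,-8.3,-8.3,-8.3,-8.3,-8.3,-8.3,-8.3,-8.3,0]}' 0.13
python3 -m crank '{"xyz":[[-2.9,0,3.6],[-2.9,0,3.6],[-2.9,0,3.6],[-2.9,0,3.6],[-2.9,0,3.6],[-2.9,0,3.6],[-2.9,0,3.6],[-2.9,0,3.6],[-2.9,0,3.6],[-2.9,0,3.6],[-2.9,0,3.6],[-2.9,0,3.6],[0,4,0],[0,0,0],[0,0,0]],"roll":[0,0,0,0,0,0,0,0,0,0,0,0,0,0,0]}'
cat > go.py <<'E'
from h import *
import sys
np.set_printoptions(precision=4,suppress=True)
def go(x,y,z,yaw):
    s,M=st(); d=np.array([x,y,z])-s["tool_pos"]
    print("tool",s["tool_pos"],"yaw",np.degrees(np.arctan2(M[1,2],M[0,2])),"t",s["time"])
    print("cm",d@M*100)
    dy=yaw-np.degrees(np.arctan2(M[1,2],M[0,2])); dy=(dy+180)%360-180
    R2=R.from_euler('z',dy,degrees=True).as_matrix()@M
    print("roll",-dy,"cm after turn",d@R2*100, "F",s["contact_force"],"op",s["opening"],"tilt",np.degrees(np.arccos(-M[2,1])))
if __name__=="__main__": go(*map(float,sys.argv[1:5]))
E
python3 go.py 0.457 -0.0125 0.19 20.8
python3 -c "
from h import *
c=robot.calibration('wrist');import pickle;pickle.dump(c,open('w1.pkl','wb'))
cv2.imwrite('pics/w1.png',robot.read_camera('wrist')[:,:,::-1])"
```

```text
time: 1.35
tool_pos: [0.1735, -0.4953, 0.2264]
tool_rot: [-1.571, 0.001, -1.21]
contact_force: [-0.3, 0.3, 1.2]
opening: 0.0401
time: 2.85
tool_pos: [0.4549, -0.0179, 0.1867]
tool_rot: [-1.573, 0.001, -1.214]
contact_force: [-0.2, -0.4, 0.0]
opening: 0.04
tool [ 0.4549 -0.0179  0.1867] yaw 20.468025516530364 t 2.85
cm [-0.4347 -0.3279  0.3877]
roll -0.33197448346965075 cm after turn [-0.4324 -0.3279  0.3902] F [-0.1677 -0.4084  0.0297] op 0.03998255775410499 tilt 0.1268987551057308
```

View pics/w1.png

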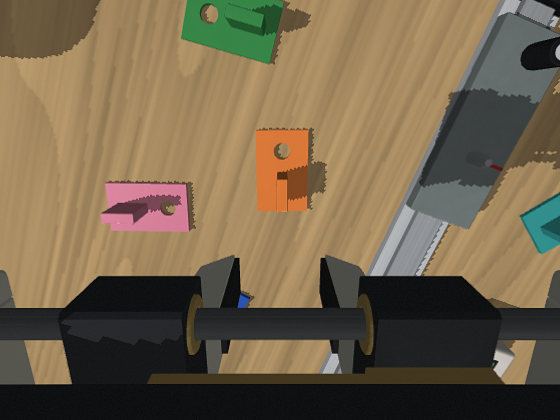

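The wrist view shows the orange plate upright in the picture, with corners (256,130) to (308,211), the hole at (282,151) and the tab at (282,190). The pin is near (488,162).

Run:
```python
from h import *
import pickle
a=cv2.imread("pics/w1.png")
cv2.imwrite("pics/w1z.png",cv2.resize(a[120:220,240:340],None,fx=6,fy=6,interpolation=cv2.INTER_CUBIC))
```

```text
(no output)
```

View pics/w1z.png

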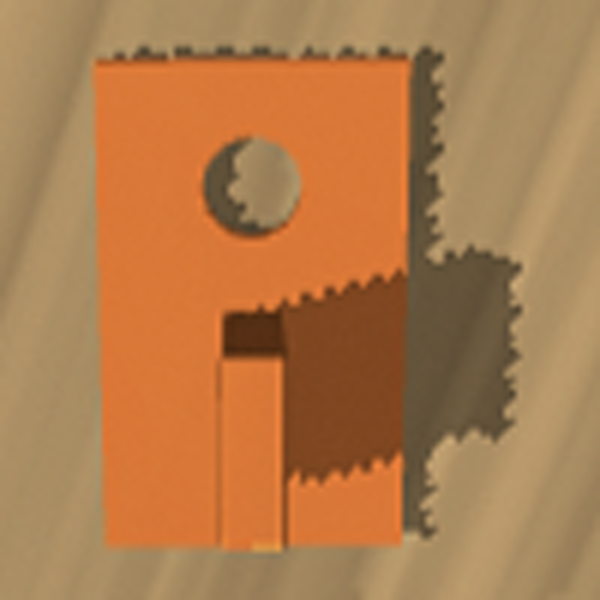

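```bash
python3 - <<'E'
from h import *
import pickle
np.set_printoptions(precision=4,suppress=True)
c=pickle.load(open("w1.pkl","rb"))
f=lambda p:[((x+.5)/6-.5+240,(y+.5)/6-.5+120) for x,y in p]
C=onz(c,f([(95,62),(411,62),(402,545),(106,545)]),.005);print(C,C.mean(0),np.linalg.norm(np.roll(C,-1,0)-C,axis=1))
v=C[2]-C[1]+C[3]-C[0];y=np.arctan2(v[1],v[0]);print("yaw",np.degrees(y))
h=onz(c,f([(252,187)]),.005)[0];u=np.array([np.cos(y),np.sin(y)])
print("hole",h,"tab from hole",h[:2]+.035*u,"from cen",C.mean(0)[:2]+.015*u)
T=onz(c,f([(222,357),(283,357)]),.041);print("tab top rear edge mid +15", T.mean(0)[:2]+.015*u)
print("pin foot rough",onz(c,[(488,162)],.063))
E
python3 go.py 0.457 -0.0125 0.012 20.8
```

```text
[[ 0.4131  0.0269  0.005 ]
 [ 0.4598  0.0444  0.005 ]
 [ 0.488  -0.03    0.005 ]
 [ 0.4411 -0.0475  0.005 ]] [ 0.4505 -0.0016  0.005 ] [0.0498 0.0795 0.05   0.0796]
yaw -69.30925914896852
hole [0.4431 0.0173 0.005 ] tab from hole [ 0.4555 -0.0154] from cen [ 0.4558 -0.0156]
tab top rear edge mid +15 [ 0.4555 -0.0157]
pin foot rough [[0.5991 0.0736 0.063 ]]
tool [ 0.4556 -0.0185  0.1876] yaw 20.441528006468985 t 2.9
cm [-0.5129 17.5597  0.3412]
roll -0.3584719935310261 cm after turn [-0.5107 17.5597  0.3444] F [-0.0111  0.5977  0.6711] op 0.04019366258560697 tilt 0.019204907692224816
```

```bash
python3 -m crank '{"xyz":[[-0.36,3,0.18],[0,4,0],[0,4,0],[0,3,0],[0,2,0],[0,1,0],[0,0.8,0],[0,0,0],[0,0,0]],"roll":[-0.3,0,0,0,0,0,0,0,0]}' 0.13
python3 -c "
from h import *
cv2.imwrite('pics/w2.png',robot.read_camera('wrist')[:,:,::-1])"
python3 go.py 0.456 -0.0145 0.009 20.7
```

```text
time: 3.8
tool_pos: [0.4567, -0.0142, 0.0096]
tool_rot: [-1.569, -0.001, -1.207]
contact_force: [0.4, -0.5, -0.2]
opening: 0.04
tool [ 0.4567 -0.0141  0.0097] yaw 20.877388141300642 t 3.85
cm [ 0.0138  0.0704 -0.0809]
roll 0.1773881413006393 cm after turn [ 0.0141  0.0704 -0.0808] F [-0.0333 -0.356   0.0503] op 0.0398708609779155 tilt 0.11726363624596788
```

View pics/w2.png

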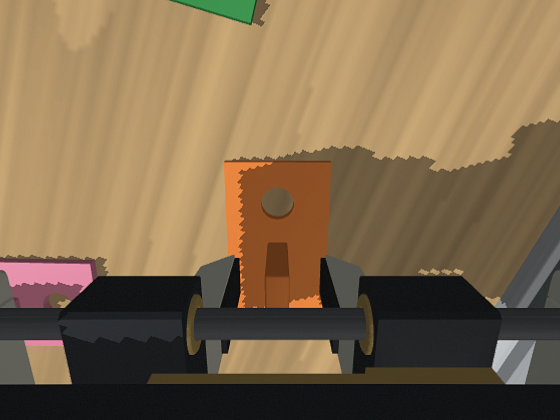

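The tab stands midway between the fingers, with the hole at (278,202). I'll close at 25 N and lift.

```bash
python3 -m crank '{"xyz":[[0,0,0],[0,0,0],[0,0,0],[0,0,0],[0,0,0],[0,0,0],[0,-1,0],[0,-2,0],[0,-3,0],[0,-4,0],[0,-1,0],[0,0,0],[0,0,0]],"roll":[0,0,0,0,0,0,0,0,0,0,0,0,0]}' 1 25
python3 -c "
from h import *
import pickle
s,M=st(); pickle.dump((robot.calibration('wrist'),s['tool_pos'],M),open('w3.pkl','wb'))
cv2.imwrite('pics/w3.png',robot.read_camera('wrist')[:,:,::-1])"
python3 - <<'E'
import cv2
a=cv2.imread("pics/w3.png")
cv2.imwrite("pics/w3z.png",cv2.resize(a[150:270,210:350],None,fx=5,fy=5,interpolation=cv2.INTER_CUBIC))
E
```

```text
time: 5.15
tool_pos: [0.4553, -0.0137, 0.1181]
tool_rot: [-1.572, 0.0, -1.206]
contact_force: [-0.4, 0.9, -1.5]
opening: 0.0102
```

View pics/w3.png

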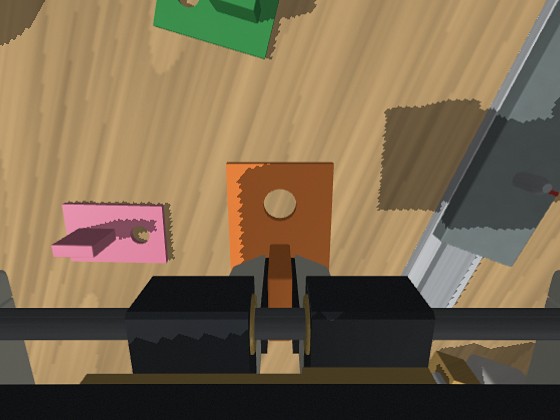

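View pics/w3z.png

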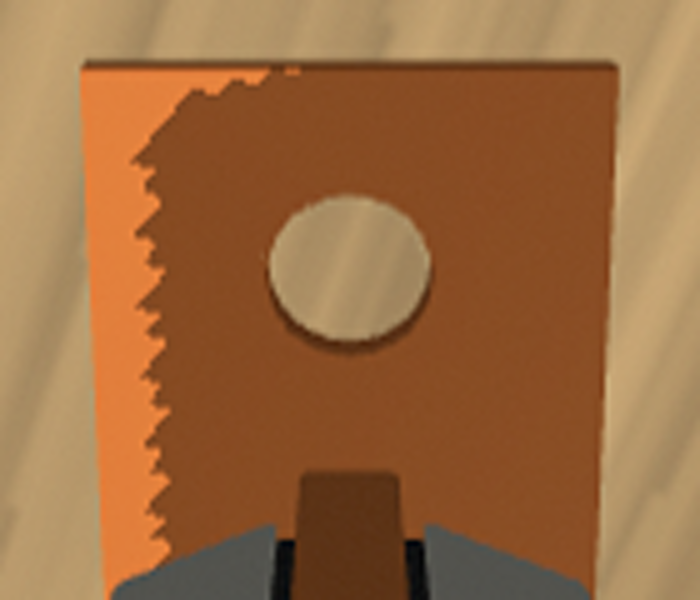

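The plate is held level. The hole's rim is centred at about pixel (279.6,204.2), and the pin shows at about (520,180).

Run:
```python
from h import *
import pickle
np.set_printoptions(precision=4,suppress=True)
c,p,M=pickle.load(open("w3.pkl","rb"))
print(p)
h=onz(c,[(279.6,204.2)],p[2]-.0047)[0]
print("hole world",h,"in tool cm",(h-p)@M*100)
a=onz(c,[(268-.5)/5*np.array([1,0])+[210-.4,204.2],[(432.5)/5-.5+210,204.2]],p[2]-.0047);print("dia",np.linalg.norm(a[0]-a[1]))
E=[((82.5)/5-.5+210,66.5/5-.5+150),((618.5)/5-.5+210,66.5/5-.5+150)]
e=onz(c,E,p[2]-.0047);print("rear edge tool",(e-p)@M*100)
```

```text
[ 0.4553 -0.0137  0.1181]
hole world [0.443  0.0177 0.1134] in tool cm [-3.3706  0.4716 -0.0323]
dia 0.01591408816086452
rear edge tool [[-5.3766  0.475  -2.5327]
 [-5.3769  0.4703  2.4677]]
```

```bash
python3 -m crank '{"xyz":[[0,0,0],[0,0,0],[0,0,0],[-1.8,0,2.6],[-1.8,0,2.7],[-1.8,0,2.7],[0,0,0],[0,0,0],[0,0,0]],"roll":[6.8,6.8,6.8,0,0,0,0,0,0]}'
python3 go.py 0.6003 0.0408 0.118 0.5
python3 -c "
from h import *
import pickle
s,M=st(); pickle.dump((robot.calibration('wrist'),s['tool_pos'],M),open('w4.pkl','wb'))
a=robot.read_camera('wrist')[:,:,::-1]
cv2.imwrite('pics/w4.png',a);cv2.imwrite('pics/t4.png',robot.read_camera('top')[:,:,::-1])"
```

```text
time: 6.1
tool_pos: [0.5339, 0.0405, 0.1175]
tool_rot: [-1.574, -0.0, -1.562]
contact_force: [0.2, -0.3, -0.3]
opening: 0.0099
tool [0.5339 0.0405 0.1175] yaw 0.48714790523415696 t 6.1
cm [ 0.0298 -0.0721  6.6394]
roll -0.012852094765833044 cm after turn [ 0.0312 -0.0721  6.6393] F [ 0.2361 -0.2812 -0.2655] op 0.009918152383646722 tilt 0.18474379909945943
```

View pics/w4.png

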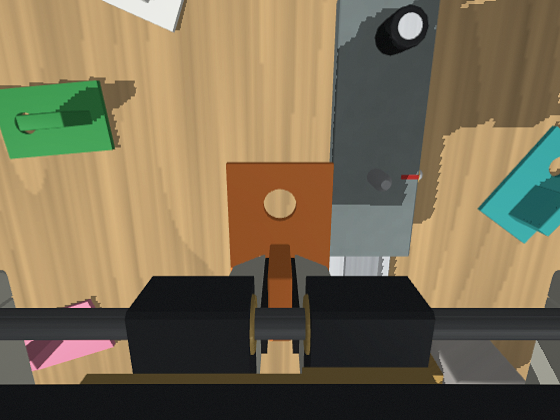

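Run:
```python
import cv2,numpy as np
a=cv2.imread("pics/w4.png")
z=cv2.resize(a[155:215,340:430],None,fx=8,fy=8,interpolation=cv2.INTER_CUBIC).astype(float)
cv2.imwrite("pics/w4z.png",np.clip(z*1.8,0,255).astype(np.uint8))
```

```text
(no output)
```

View pics/w4z.png

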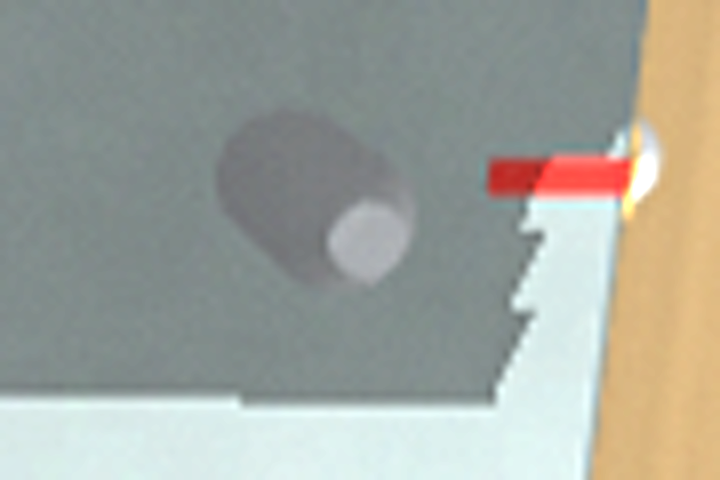

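The pin's flat top is at crop (370,241), its foot at about (285,178), and the red line starts at (488,176). The knob's top is at (411,26) in the full picture.

Run:
```python
from h import *
import pickle
np.set_printoptions(precision=4,suppress=True)
c,p,M=pickle.load(open("w4.pkl","rb"))
f=lambda x,y:[((x+.5)/8-.5+340,(y+.5)/8-.5+155)]
for n,uv,z in [("pin top",f(370,241),.063),("foot",f(287,180),.038),("red",f(560,176),.038),("knob",[(411,26)],.078)]:
    q=onz(c,uv,z)[0];print(n,q,"tool cm",(q-p)@M*100)
E=onz(c,[(333,110),(342,0)],.038);print(E, )
h=onz(c,[(279.6,204.2)],p[2]-.0047)[0];print("hole",h,(h-p)@M*100)
```

```text
pin top [0.5996 0.0732 0.063 ] tool cm [-3.2154  5.4277  6.6136]
foot [0.5996 0.073  0.038 ] tool cm [-3.1902  7.9277  6.6267]
red [0.623  0.0735 0.038 ] tool cm [-3.2253  7.9201  8.9661]
knob [0.5995 0.1585 0.078 ] tool cm [-11.7382   3.9268   6.6691]
[[0.5681 0.117  0.038 ]
 [0.57   0.1797 0.038 ]]
hole [0.5339 0.0742 0.1128] [-3.3668  0.4696  0.0274]
```

Now an independent check of the hole-to-pin shift from the top picture.

Run:
```python
import cv2,numpy as np
a=cv2.imread("pics/t4.png")
z=cv2.resize(a[170:250,190:290],None,fx=7,fy=7,interpolation=cv2.INTER_CUBIC)
cv2.imwrite("pics/t4z.png",z)
```

```text
(no output)
```

View pics/t4z.png

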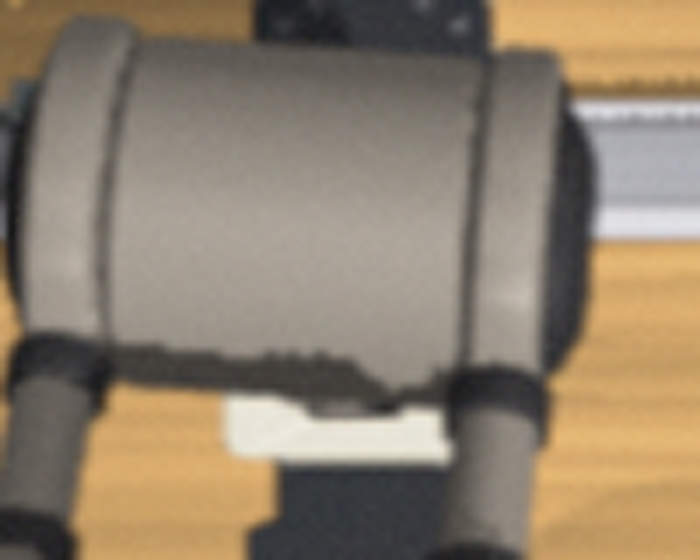

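The arm hides the plate in the top view, so I'll go by the wrist camera: move over the pin, lower to just above it and look through the hole.

```bash
python3 -m crank '{"xyz":[[0.15,0,2.2],[0,0,2.2],[0,0,2.2],[0,2,0],[0,1.8,0],[0,0,0],[0,0,0],[0,0,0]],"roll":[0,0,0,0,0,0,0,0]}'
python3 go.py 0.6003 0.0390 0.0765 0.5
python3 -c "
from h import *
import pickle
s,M=st(); pickle.dump((robot.calibration('wrist'),s['tool_pos'],M),open('w5.pkl','wb'))
a=robot.read_camera('wrist')[:,:,::-1]
cv2.imwrite('pics/w5.png',a);z=cv2.resize(a[150:270,210:350],None,fx=5,fy=5,interpolation=cv2.INTER_CUBIC).astype(float);cv2.imwrite('pics/w5z.png',np.clip(z*1.8,0,255).astype(np.uint8))"
```

```text
time: 7.0
tool_pos: [0.6019, 0.0397, 0.0819]
tool_rot: [-1.569, -0.0, -1.563]
contact_force: [0.1, 0.0, 0.1]
opening: 0.0096
tool [0.6019 0.0397 0.0819] yaw 0.4741003178462523 t 7.0
cm [ 0.0677  0.5429 -0.1636]
roll -0.02589968215374938 cm after turn [ 0.0676  0.5429 -0.1637] F [0.1281 0.0242 0.1365] op 0.009625473681914121 tilt 0.10666873227815318
```

View pics/w5z.png

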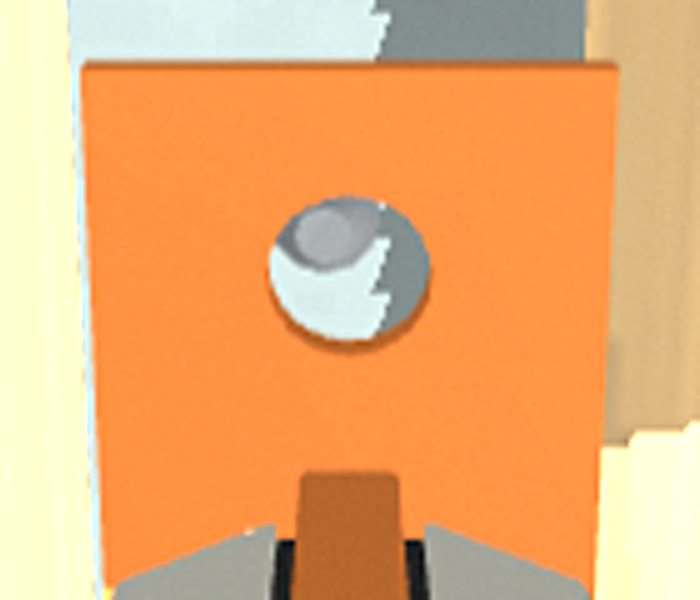

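Through the hole the pin's flat top shows at crop (321,235), with the hole's rim centred at (350,273).

Run:
```python
from h import *
import pickle
np.set_printoptions(precision=4,suppress=True)
c,p,M=pickle.load(open("w5.pkl","rb"))
f=lambda x,y:[((x+.5)/5-.5+210,(y+.5)/5-.5+150)]
q=onz(c,f(321,235),.063)[0];h=onz(c,f(350,273),p[2]-.0047)[0]
print(q,h,"shift in tool cm",(q-h)@M*100)
```

```text
[0.5989 0.0734 0.063 ] [0.6019 0.0734 0.0772] shift in tool cm [-0.0091  1.4226 -0.3021]
```

```bash
python3 -m crank '{"xyz":[[0,0,-0.29],[0,0.5,0],[0,0,0],[0,0,0]],"roll":[0,0,0,0]}'
python3 -c "
from h import *
np.set_printoptions(precision=4,suppress=True)
s,M=st();c=robot.calibration('wrist');p=s['tool_pos']
a=robot.read_camera('wrist')[:,:,::-1]
z=cv2.resize(a[150:270,210:350],None,fx=5,fy=5,interpolation=cv2.INTER_CUBIC).astype(float);cv2.imwrite('pics/w6z.png',np.clip(z*1.8,0,255).astype(np.uint8))
f=lambda x,y:((x+.5)/5-.5+210,(y+.5)/5-.5+150)
import pickle;pickle.dump((c,p,M),open('w6.pkl','wb'))
h=onz(c,[f(350,273)],p[2]-.0047)[0]
q=proj(c,[[h[0],h[1],.063]])[0]; print('expected pin top in crop',(q[0]-210+.5)*5-.5,(q[1]-150+.5)*5-.5)
"
```

```text
time: 7.45
tool_pos: [0.5984, 0.04, 0.0756]
tool_rot: [-1.571, -0.0, -1.562]
contact_force: [1.3, 1.5, -0.4]
opening: 0.0099
expected pin top in crop 349.9821586133028 251.75986282970553
```

View pics/w6z.png

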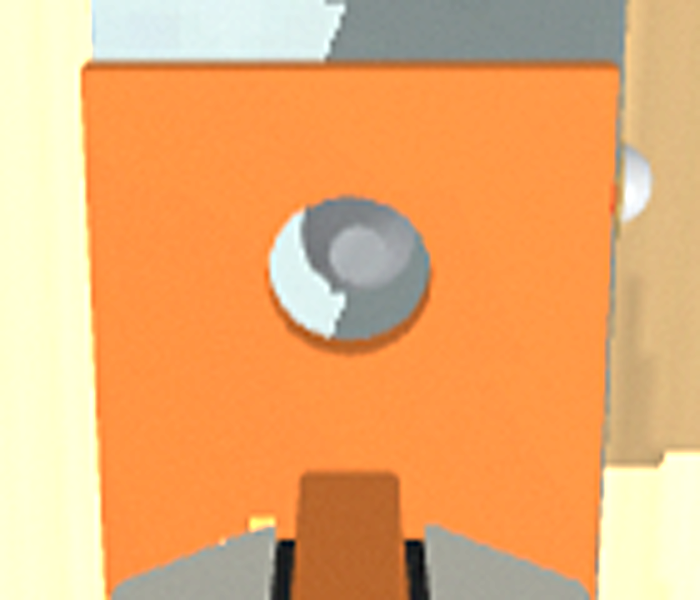

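The pin is off by about +0.8 mm in tool z and +0.3 mm in tool x. I'll correct that and lower.

```bash
python3 -m crank '{"xyz":[[0.03,0,0.07],[0,0,0],[0,0.6,0],[0,0.6,0],[0,0,0],[0,0,0]],"roll":[0,0,0,0,0,0]}'
python3 -c "
from h import *
a=robot.read_camera('wrist')[:,:,::-1]
z=cv2.resize(a[150:270,210:350],None,fx=5,fy=5,interpolation=cv2.INTER_CUBIC).astype(float);cv2.imwrite('pics/w7z.png',np.clip(z*1.8,0,255).astype(np.uint8))
"
```

```text
time: 8.1
tool_pos: [0.599, 0.0397, 0.0633]
tool_rot: [-1.572, -0.0, -1.562]
contact_force: [0.7, 0.4, 0.1]
opening: 0.0098
```

View pics/w7z.png

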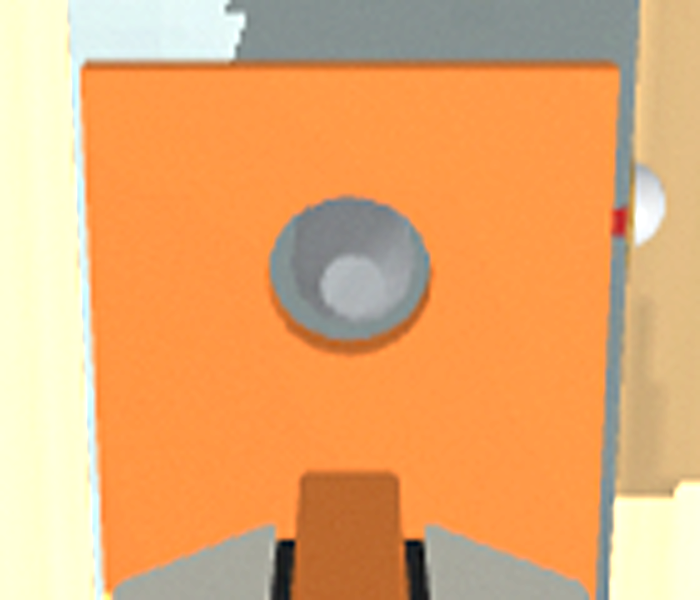

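The pin is centred in the hole and there is no force. I'll lower the rest of the way.

```bash
python3 -m crank '{"xyz":[[0,0.5,0],[0,0.5,0],[0,0.4,0],[0,0,0],[0,0,0],[0,0,0]],"roll":[0,0,0,0,0,0]}'
python3 go.py 0.599 0.04 0.0477 0.5
```

```text
time: 8.75
tool_pos: [0.5994, 0.0396, 0.0499]
tool_rot: [-1.57, -0.0, -1.562]
contact_force: [-0.1, -0.1, 0.4]
opening: 0.0101
tool [0.5994 0.0396 0.0499] yaw 0.496386470835629 t 8.75
cm [-0.0372  0.2159 -0.0371]
roll -0.003613529164368856 cm after turn [-0.0372  0.2159 -0.037 ] F [-0.0588 -0.1224  0.447 ] op 0.010052789726449917 tilt 0.020395906692948582
```

```bash
python3 -m crank '{"xyz":[[0,0.1,0],[0,0.1,0],[0,0,0],[0,0,0]],"roll":[0,0,0,0]}'
python3 -m crank '{"xyz":[[0,0,0],[0,0,0],[0,0,0],[0,0,0],[0,0,0],[0,0,0]],"roll":[0,0,0,0,0,0]}' 0.13
python3 -c "
from h import *
a=robot.read_camera('wrist')[:,:,::-1]
cv2.imwrite('pics/w8.png',a)
"
```

```text
time: 9.15
tool_pos: [0.5992, 0.0397, 0.0477]
tool_rot: [-1.571, -0.0, -1.562]
contact_force: [0.2, 1.0, -1.1]
opening: 0.0095
time: 9.75
tool_pos: [0.5992, 0.0396, 0.0477]
tool_rot: [-1.571, -0.0, -1.562]
contact_force: [-0.0, 0.2, -1.1]
opening: 0.0397
```

View pics/w8.png

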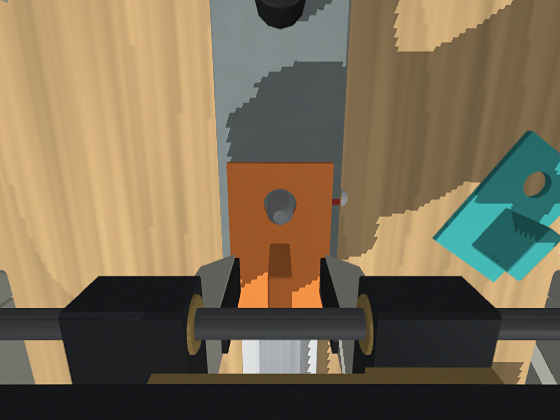

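The plate lies flat on the deck with the pin through its hole, and it is released. I'll rise, check and go to the knob.

```bash
python3 -m crank '{"xyz":[[0,-1.5,0],[0,-2,0],[0,-3.5,0],[-4,0,0],[-4,0,0],[-3.8,0,-0.1],[0,0,0],[0,0,0],[0,0,0]],"roll":[0,0,0,0,0,0,0,0,0]}'
python3 go.py 0.5985 0.1584 0.046 0.5
python3 -c "
from h import *
a=robot.read_camera('wrist')[:,:,::-1]
cv2.imwrite('pics/w9.png',a)
cv2.imwrite('pics/s9.png',robot.read_camera('side')[:,:,::-1][130:310,160:400].repeat(3,0).repeat(3,1))
"
```

```text
time: 10.7
tool_pos: [0.5973, 0.1568, 0.1176]
tool_rot: [-1.571, -0.001, -1.563]
contact_force: [0.3, 0.3, -1.0]
opening: 0.0395
tool [0.5973 0.1568 0.1176] yaw 0.469179655613755 t 10.7
cm [-0.1616  7.1586  0.1275]
roll -0.030820344386256693 cm after turn [-0.1615  7.1586  0.1276] F [ 0.3211  0.2535 -0.9502] op 0.039507995438976005 tilt 0.03087143263559323
```

View pics/w9.png

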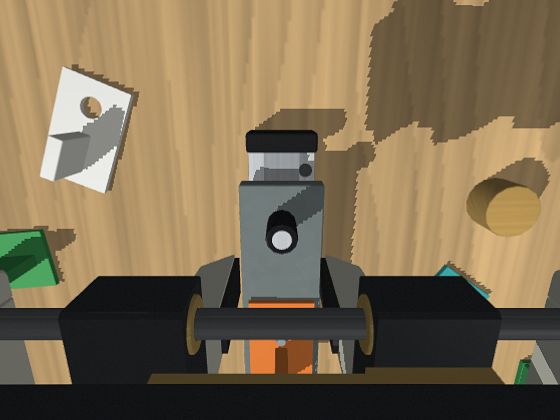

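View pics/s9.png

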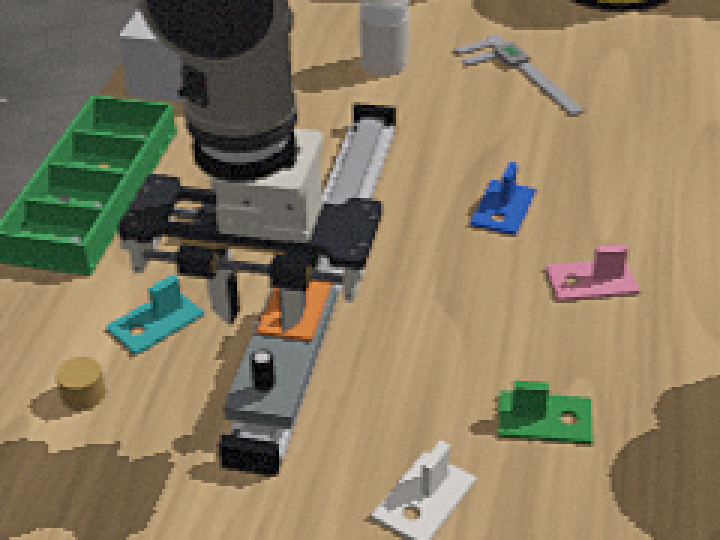

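Run:
```python
from h import *
np.set_printoptions(precision=4,suppress=True)
s,M=st();c=robot.calibration('wrist');p=s['tool_pos'];print(p)
q=onz(c,[(282,240)],.078)[0];print("knob",q,(q-p)@M*100)
print(onz(c,[(282,344),(282,142)],[.063,.02]))
print("TCP px",proj(c,[p,[.5985,.1584,.078]]))
```

```text
[0.5974 0.1564 0.1177]
knob [0.5991 0.1576 0.078 ] [-0.1209  3.9656  0.174 ]
[[0.6    0.0712 0.063 ]
 [0.599  0.2102 0.02  ]]
TCP px [[279.0775 271.6608]
 [281.0253 238.7831]]
```

The views agree: the knob is 1.2–1.6 mm behind and about 1.5 mm to +z of the fingers, which are still 40 mm above it. The plate lies flat with its tab forward. I'll lower and grip at 40 N.

```bash
python3 -m crank '{"xyz":[[-0.14,1,0.15],[0,2,0],[0,2,0],[0,1.5,0],[0,0.6,0],[0,0,0],[0,0,0]],"roll":[0,0,0,0,0,0,0]}'
python3 -m crank '{"xyz":[[0,0,0],[0,0,0],[0,0,0],[0,0,0],[0,0,0],[0,0,0],[0,0,0]],"roll":[0,0,0,0,0,0,0]}' 1 40
python3 go.py 0.5985 -0.0264 0.046 0.5
```

```text
time: 11.5
tool_pos: [0.5992, 0.1589, 0.0471]
tool_rot: [-1.57, 0.0, -1.563]
contact_force: [0.3, 0.1, 0.3]
opening: 0.0396
time: 12.2
tool_pos: [0.5985, 0.1591, 0.0472]
tool_rot: [-1.571, -0.0, -1.562]
contact_force: [-4.2, 0.3, 5.4]
opening: 0.0194
tool [0.5985 0.1591 0.0472] yaw 0.5063455789522041 t 12.2
cm [18.5493  0.1226 -0.1607]
roll 0.006345578952192454 cm after turn [18.5493  0.1226 -0.1586] F [-4.2368  0.342   5.4281] op 0.019382831320076652 tilt 0.015112234161826431
```

Gripped (19.4 mm opening). The top view puts the notch about 185 mm ahead, so I'll push 150 mm and then measure again.

```bash
python3 -m crank '{"xyz":[[0.5,0,-0.05],[1,0,0],[1.5,0,0],[1.5,0,0],[1.5,0,0],[1.5,0,0],[1.5,0,0],[1.5,0,0],[1.5,0,0],[1.5,0,0],[1,0,0],[0.5,0,0],[0,0,0],[0,0,0]],"roll":[0,0,0,0,0,0,0,0,0,0,0,0,0,0]}'
python3 -c "
from h import *
np.set_printoptions(precision=4,suppress=True)
import pickle
s,M=st(); pickle.dump((robot.calibration('wrist'),s['tool_pos'],M),open('w10.pkl','wb'))
cv2.imwrite('pics/w10.png',robot.read_camera('wrist')[:,:,::-1])
t=robot.read_camera('top')[:,:,::-1]; cv2.imwrite('pics/t10.png',t);cv2.imwrite('pics/t10z.png',cv2.resize(t[140:220,240:350],None,fx=7,fy=7,interpolation=cv2.INTER_CUBIC))
cv2.imwrite('pics/s10.png',cv2.resize(robot.read_camera('side')[:,:,::-1][150:270,200:360],None,fx=5,fy=5,interpolation=cv2.INTER_CUBIC))
"
```

```text
time: 13.6
tool_pos: [0.5995, 0.0076, 0.0472]
tool_rot: [-1.57, -0.001, -1.563]
contact_force: [-2.4, -0.7, 6.8]
opening: 0.0193
```

View pics/t10z.png

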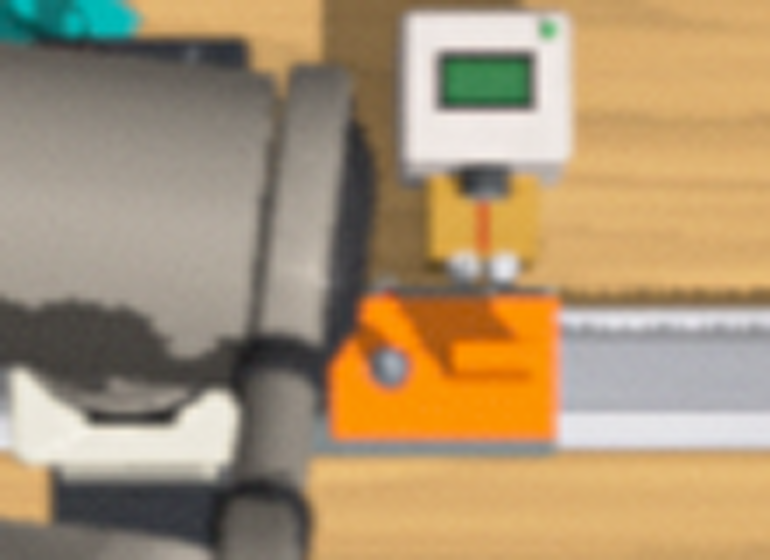

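View pics/s10.png

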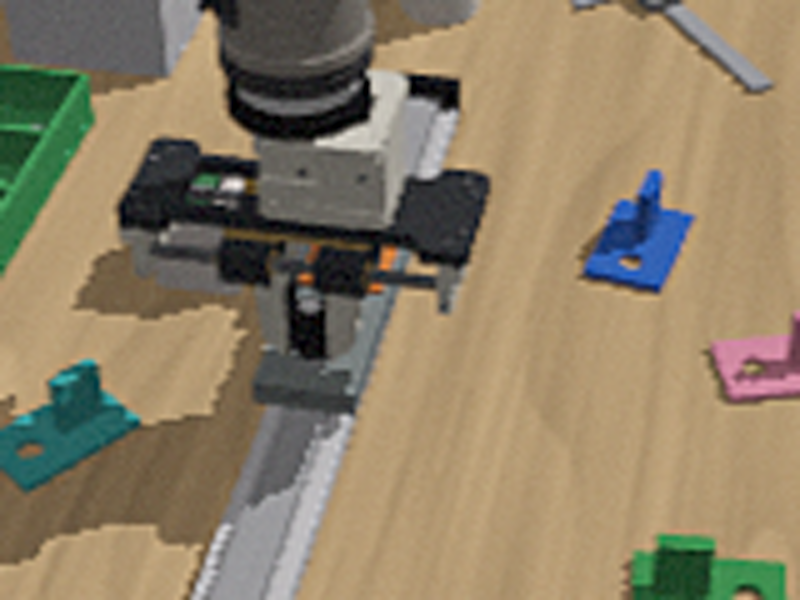

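View pics/w10.png

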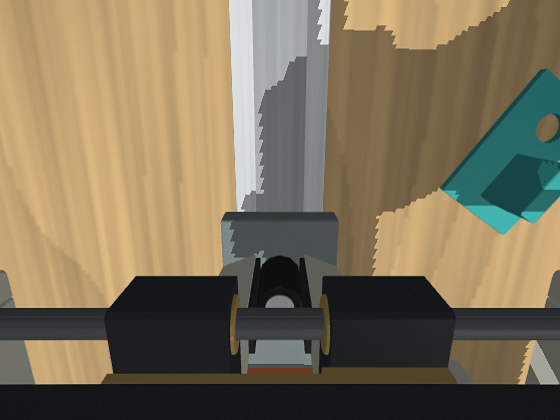

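The slide moved with the plate in place. The top crop has the pin at (390,367), the gauge's line at (483,225) and the half-rounds at (463,266) and (504,266).

```bash
python3 - <<'E'
from h import *
np.set_printoptions(precision=4,suppress=True)
c=robot.calibration("top")
f=lambda p:[((x+.5)/7-.5+240,(y+.5)/7-.5+140) for x,y in p]
P=onz(c,f([(390,367),(483,225),(463,266),(504,266)]),[.063,.038,.035,.035]);print(P)
u=np.array([np.sin(np.radians(.5)),-np.cos(np.radians(.5))])
print("to go mm",(P[1:,:2]-P[0,:2])@u*1e3); print(st()[0]["time"])
E
python3 -m crank '{"xyz":[[0.3,0,0],[0.3,0,0],[0,0,0],[0,0,0]],"roll":[0,0,0,0]}'
```

```text
[[ 0.5985 -0.0748  0.063 ]
 [ 0.653  -0.1086  0.038 ]
 [ 0.6386 -0.1017  0.035 ]
 [ 0.6387 -0.1163  0.035 ]]
to go mm [34.3146 27.2285 41.8834]
13.75
time: 14.15
tool_pos: [0.5996, 0.0019, 0.0472]
tool_rot: [-1.57, -0.001, -1.562]
contact_force: [-3.3, -2.3, 6.1]
opening: 0.0195
```

Now small steps, watching the force along the rail. I expect first contact near y = -0.013, the top near -0.020 and the notch near -0.027.

```bash
python3 -m crank '{"xyz":[[0.4,0,0],[0.4,0,0],[0.2,0,0],[0,0,0],[0,0,0]],"roll":[0,0,0,0,0]}'
for i in 1 2 3; do python3 -m crank '{"xyz":[[0.2,0,0],[0,0,0]],"roll":[0,0]}' | sed -n '1,2p;4p'; done
```

```text
time: 14.65
tool_pos: [0.5997, -0.008, 0.0472]
tool_rot: [-1.57, -0.001, -1.562]
contact_force: [-2.4, -1.5, 6.3]
opening: 0.0194
time: 14.85
tool_pos: [0.5997, -0.0099, 0.0472]
contact_force: [-3.4, 0.1, 5.5]
time: 15.05
tool_pos: [0.5997, -0.0118, 0.0472]
contact_force: [-3.0, 0.2, 6.1]
time: 15.25
tool_pos: [0.5997, -0.0135, 0.0472]
contact_force: [-2.6, 1.8, 6.4]
```

```bash
for i in 1 2 3 4; do python3 -m crank '{"xyz":[[0.2,0,0],[0,0,0]],"roll":[0,0]}' | sed -n '1,2p;4p'; done
```

```text
time: 15.45
tool_pos: [0.5997, -0.0148, 0.0472]
contact_force: [-2.2, 5.0, 6.8]
time: 15.65
tool_pos: [0.5997, -0.017, 0.0472]
contact_force: [-2.7, 2.7, 6.7]
time: 15.85
tool_pos: [0.5997, -0.0195, 0.0472]
contact_force: [-1.6, -0.7, 6.9]
time: 16.05
tool_pos: [0.5997, -0.0221, 0.0472]
contact_force: [-2.7, -2.0, 5.6]
```

The force went +5 N, through 0 near -0.019 (the top), and is now negative, so the ball is pulling the slide in. I'll continue to where the pull vanishes.

```bash
for i in 1 2 3; do python3 -m crank '{"xyz":[[0.1,0,0],[0,0,0]],"roll":[0,0]}' | sed -n '1,2p;4p'; python3 -c "
from h import *
print([round(robot.observe()['contact_force'][1],2) for _ in range(3)])"; done
```

```text
time: 16.25
tool_pos: [0.5998, -0.0233, 0.0472]
contact_force: [-2.0, -2.1, 6.2]
[np.float64(-2.13), np.float64(-2.13), np.float64(-2.13)]
time: 16.45
tool_pos: [0.5998, -0.0245, 0.0472]
contact_force: [-3.3, -3.7, 5.6]
[np.float64(-3.73), np.float64(-3.73), np.float64(-3.73)]
time: 16.65
tool_pos: [0.5998, -0.0257, 0.0472]
contact_force: [-3.8, -4.7, 6.8]
[np.float64(-4.71), np.float64(-4.71), np.float64(-4.71)]
```

```bash
for i in 1 2; do python3 -m crank '{"xyz":[[0.1,0,0],[0,0,0],[0,0,0]],"roll":[0,0,0]}' | sed -n '1,2p;4p'; done
```

```text
time: 16.95
tool_pos: [0.5998, -0.0264, 0.0472]
contact_force: [-1.9, -2.0, 5.9]
time: 17.25
tool_pos: [0.5998, -0.0269, 0.0472]
contact_force: [-2.3, 0.0, 5.6]
```

The force dropped to 0 at y = -0.0269, just where vision predicted -0.0268. I'll hold and check by averages and pictures.

```bash
for i in 1 2 3 4 5; do python3 -m crank '{"xyz":[[0,0,0]],"roll":[0]}' | sed -n '2p;4p'; done
python3 -c "
from h import *
t=robot.read_camera('top')[:,:,::-1]; cv2.imwrite('pics/t11z.png',cv2.resize(t[140:220,240:350],None,fx=7,fy=7,interpolation=cv2.INTER_CUBIC)); cv2.imwrite('pics/t11.png',t)
cv2.imwrite('pics/s11.png',cv2.resize(robot.read_camera('side')[:,:,::-1][150:270,200:360],None,fx=5,fy=5,interpolation=cv2.INTER_CUBIC))
"
```

```text
tool_pos: [0.5998, -0.0269, 0.0472]
contact_force: [-2.2, 0.1, 6.0]
tool_pos: [0.5998, -0.0269, 0.0472]
contact_force: [-3.3, -0.0, 6.6]
tool_pos: [0.5998, -0.0269, 0.0472]
contact_force: [-2.4, -0.7, 6.0]
tool_pos: [0.5998, -0.0269, 0.0472]
contact_force: [-1.9, -0.9, 5.8]
tool_pos: [0.5998, -0.0269, 0.0472]
contact_force: [-3.0, 0.6, 5.3]
```

View pics/t11z.png

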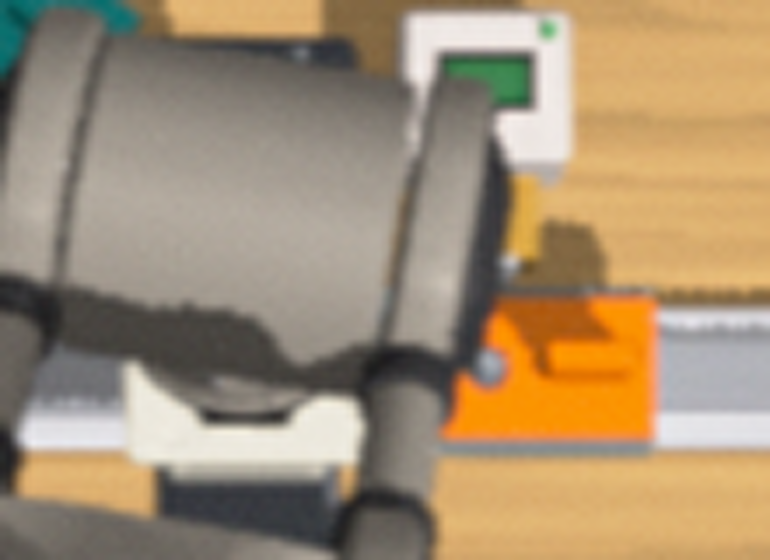

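View pics/s11.png

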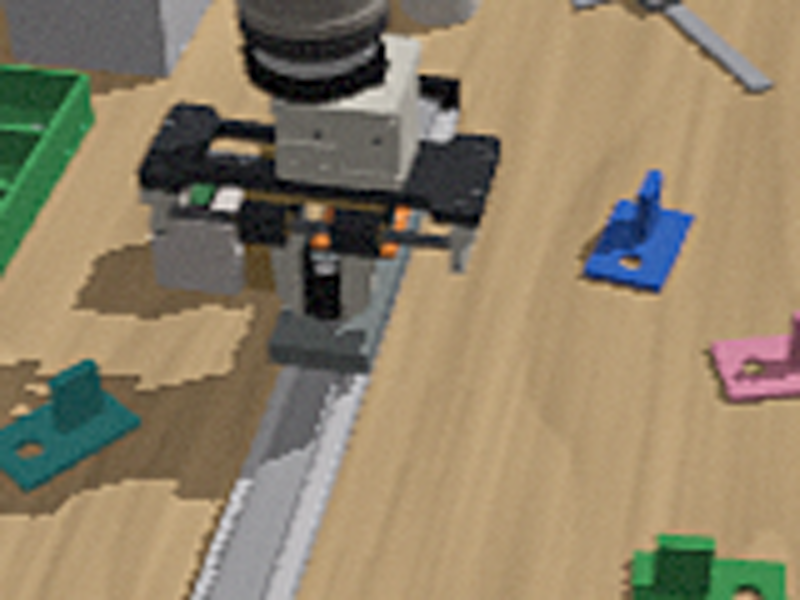

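View pics/t11.png

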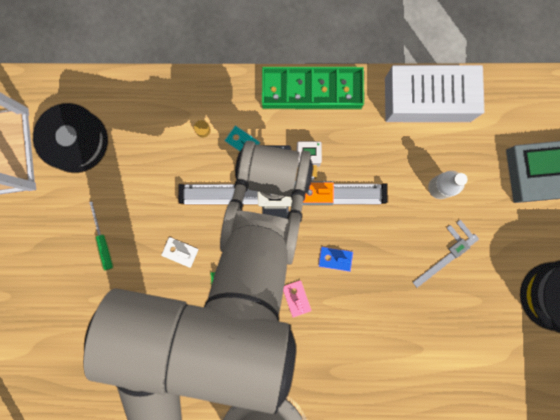

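The pin moved 100 crop pixels, about 35 mm, against the 34.3 mm to go that I had measured. The force along the rail averages about 0, the slide is still and the knob is gripped.

```bash
python3 -c "
from cell import robot
print(robot.hand_in()); s=robot.observe(); print(s['time'],s['tool_pos'],s['contact_force'],s['opening'])"
```

```text
the job is handed in; nothing more can be done
None
the job is handed in; nothing more can be done
```

The job is done and handed in at about 18 s of the 72 s allowed.

**What I did:** I picked up the orange plate by its tab and lowered it over the pin, checking through its hole with the wrist camera. I let go with it flat on the deck, in line with the rail and its tab forward. Then I gripped the knob at 40 N and pushed the slide to the notch.

**Last checks:**
- **Click:** Along the rail the force rose to +5 N, fell through 0 and reached a pull of -4.7 N. It then settled at about 0 (within ±1 N) at tool y = -0.0269, where the cameras had predicted -0.0268.
- **Grip:** The slide is still and the knob is still gripped. The opening was 19.4 mm when last read, just before the final steps into the notch. A steady side load of about 3 N and an upward load of about 6 N come from the grip on the knob.
- **Plate and other things:** In the last pictures the orange plate is on the pin. The other plates and loose things I could see had not moved. The arm covered the green plate in the last top view, though I never worked near it.

**Disagreements:** The top and wrist cameras differed by 2–3 mm in absolute position, so for placing the plate I used only hole-to-pin measurements from the wrist camera. In the last top view the arm hid the ball and most of the notch. That the ball sits in the notch therefore rests on the force and on the measured travel of the pin.

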